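# Bench-check a rebuilt brake lever

### The job

The quad bike's rebuilt hydraulic brake control, the one with the fluid reservoir, is clamped on its bench fixture with its outlet plugged. With the outside of your fingers and without gripping anything, press its lever in towards the grip until it comes up firm, let it come all the way back out to prime the cylinder, then press it in firm again and finish while still holding it there, so that the gap left to the grip can be measured. Do not strain the lever or touch the grip, leave the clutch control alone, and leave the loose parts where they stand.

Things in the scene. Friction and masses are not known exactly. Their poses are not given: they have to be found in the camera images.
- brake_lever (a joint): swing of the bright aluminium brake lever, rad: 0 = fully out (it springs back there), grows as it is pressed towards the grip. Stop at 0.25, with about 30 mm left between blade and grip at the press point (18 mm at the ball end). At the press point it takes 2 N at first, rising evenly to 6 N, then it is rigid at the stop; from 0.22 on it counts as firm; over 50 N strains it
- brake_press (a point): press point on the brake lever: on the outer face (the side away from the grip) of the lever's blade, half-way up it, where the fingers go, 105 mm along from the pivot. Turns with the lever. Own x points from the outer face towards the grip, which is the way to press; z is up; the lever's blade runs along y, its free ball end 42 mm away towards -y, the pivot towards +y. The blade is 16 mm high and 10 mm thick; outside it there is free space down to the bench or fixture plate
- brake_pivot (a point): pivot axis of the brake lever, at the height of the blade's middle (125 mm above the bench). Does not turn with the lever: own x points square to the bar from the lever side to the bar side
- brake_control: fixture with the brake control, fixed to the bench: steel plate 100 x 260 x 10 mm lying flat, a blue post and clamp at its +y end holding a horizontal bar whose axis is 125 mm up, black fluid reservoir with aluminium lid over the perch (top 173 mm up, centred 26 mm to -x and 56 mm to +y), rubber grip on the bar's -y half. Origin: centre of the plate's underside; x from lever to bar side, y along the bar, z up
- brake_grip: black rubber grip of the brake control, 31 mm thick (end flanges up to 44 mm), 128 mm long; origin on the bar's axis at the grip's inner end, the grip runs from there along -y. Not to be touched
- clutch_control: fixture with the clutch control, fixed to the bench: mirror image (post at -y, grip at +y) with a black lever and no reservoir, only a small steel cable adjuster. Origin and size as for the brake control. To be left alone
- clutch_lever (a joint): swing of the black clutch lever, rad: 0 = fully out, grows when pressed. Must stay at 0
- spring: valve spring, 31 mm thick, 45 mm high, standing on the brake fixture's plate behind the bar; origin at its underside
- bush: bronze bush, 30 mm thick, 22 mm high, on the clutch fixture's plate behind the bar; origin at its underside
- valve: poppet valve standing on its head behind the fixtures, 37 mm wide, 106 mm high; origin at its underside
- bolt: hex bolt standing on its head in front of the fixtures, 52 mm high; origin at its underside
- nut: brass-coloured hex nut in front of the fixtures, 28 mm wide, 12 mm high; origin at its underside
- bearing: ball bearing lying near the front edge, 52 mm across, 15 mm high; origin at its underside
- injector: fuel injector lying near the front edge, 104 mm long, 24 mm high; origin at its underside

How it is judged:
By the outcome, as a careful person would: the job done as asked, in the order asked, and still so for the second after the job is handed in, while the arm keeps its last pose, push and grip.
It also fails if it takes over 38 s, if anything falls off the work surface, if the arm or the gripper's body presses on something with over 40 N, if the wrist force passes 120 N, or if a joint passes its speed limit or range.

### The arm

A 6-joint arm with a two-finger parallel gripper is mounted at the origin on a cart in front of the work surface, level with it; the furniture and walls round the work are solid. World frame = base frame: x ahead of the robot, y to its left, z up, the work surface at z = 0. Lengths are in m, angles in rad, forces in N, time in s.
With the tool pointing down it reaches from about 0.375 to 0.9 m from the base axis. Payload 3.1 kg.
Tool frame: the origin (TCP) lies at the very end of the fingers, on their centre line; the grasp point (between the pads) lies 19 mm behind it (manip.pinch_z is the distance from the TCP to the grasp point, in m); z points along the fingers, y is the line along which they close (so a half turn about z gives the same grasp; the last joint's range is limited). The gripper opens to 85 mm and grips with 20 to 120 N. Pads are 22 mm wide; open, the fingers measure 114 mm over their backs; the gripper's body (76 mm by 85 mm) begins 54 mm behind the grasp point. The pads swing forward as they close: fully open they stand 13 mm farther back than shut.
Start: joints at [-0.178, 0.527, 1.433, -0, 1.181, -0.178], TCP at [0.625, 0, 0.231] pointing down, gripper open.
Joint ranges: [-3.08, 3.08], [-0.75, 2.2], [0.22, 2.44], [-1.43, 4.57], [0, 2.65], [-2.85, 2.85]. Speed limits (rad/s): [2.79, 2.79, 3.14, 3.14, 3.14, 3.14].

### API

Orientations are given as a unit quaternion [x, y, z, w].
In Python, from station import manip gives the robot as it stands.
- The arm moves only by the tool servo_tool, never from a script. Its argument "commands" is one flat list of numbers, 7 for each row, row after row: the shift along the tool's x, y, z each as a share of 500 mm, from -1 to 1, then the turn, a rotation vector about the tool's x, y, z each as a share of 360 degrees, from -1 to 1, then the opening, from -1 (shut) to 1 (fully open). In form: [dx, dy, dz, rx, ry, rz, claw, dx, dy, dz, rx, ry, rz, claw, ...]. A call has 1 to 12 rows; each row shifts and turns the commanded pose from where the row before left it, along the tool's axes as they then stand; what a row does not reach is not made up. A row lasts 1/12 s, in which the tool goes at most 41.7 mm and 7.16 degrees, less where a joint would pass 70% of its speed; a pose out of reach is approached as far as the arm can. A call with a number of a shift or a turn outside -1 to 1 is refused whole. A call with a gripper value outside its range is refused whole. The fingers move at their own pace and stop on an object; "force" is the grip in N (left out, the last holds). Time passes only in rows, so rows that do not move let the fingers close. It gives the time, the measured TCP pose, the force, the opening and the grip force at its end, in the units of the state.
- manip.sense(): the state, without advancing time (a new reading comes with each control period).
- manip.snapshot(name): name is "scene" or "side" or "wrist"; returns a dict with "img" (400x640x3 uint8, red, green, blue), "mtx" (3x3 intrinsics, pixels), "world_to_cam" (4x4, takes a point from world to camera coordinates). Camera axes: x right, y up, looking along -z (the intrinsics and any distortion apply to the point x, -y, -z); pixel columns grow to the right and rows downward; lengths in m; the calibration is good to about 2 mm. A picture is of the moment at which its call begins. There is no depth.
- manip.sign_off(): hands the job in; it is judged then, once.
Trained networks look in a picture, given as the dict that the camera call returned (one of the last four; its "shot" number tells which), for a name from the list of things; names that differ only in an ending like _2 or _b are one class to them, and where a whole thing is asked for, a point or a joint stands for the part that bears it (a point fixed in the world has none). Each returns a list of dicts, best first, with "conf" (0 to 1); they miss things now and then, are a little off and sometimes report something else, mostly with a low value. They report only what shows in the picture. A call takes as long as a camera call.
- manip.look_for(picture, query): "box" ([left, top, width, height] in pixels, round what is visible of it).
- manip.silhouettes(picture, query): "pixels" (400x640 bool, what is visible of it) and "box" ([left, top, width, height] in pixels, round what is visible of it).
The state is a dict: "t": time; "q": joint angles; "qd": joint speeds; "tau": joint torques, N m; "tcp_pos": TCP position; "tool_rot": TCP orientation; "force": force on the tool from outside, world axes, zero at the start; "ft_torque": the same for the moment, N m; "finger_gap": opening from 0.0 (shut) to 1.0 (fully open); "gripper_force": force on a finger pad.
Only numpy, scipy, OpenCV 4.12 (cv2) and the standard library are available. Lean on these libraries where they do the work, as an engineer would, in place of code of your own. Each camera call takes 0.05 s, during which the arm holds its last target. There are 200 camera calls.

## Working session

There is one attempt and no reset: what is moved stays moved. The work goes in short steps, Python scripts to look and compute and a tool call to move; the robot and the scene stay as the last step left them, time stands still between calls to the robot, and variables do not carry over. Pictures are saved under pics/ and viewed, at most 10 in all, crops included, and the job is handed in when it is done.

Besides the shell and the picture viewer there is one more tool, called after "Call:" by a JSON object that holds its "method" and its "body". servo_tool: Moves the arm, as the interface text tells. Its arguments: {"type":"object","properties":{"commands":{"type":"array"},"force":{"type":"number"}},"required":["commands"]}

```bash
mkdir -p pics
cat > h.py <<'E'
import numpy as np, cv2
from station import manip
def save(p,n): cv2.imwrite(f'pics/{n}.png',p['img'][:,:,::-1])
def proj(p,X):
    X=np.atleast_2d(X); c=(p['world_to_cam']@np.c_[X,np.ones(len(X))].T).T[:,:3]*[1,-1,-1]
    u=(p['mtx']@c.T).T; return u[:,:2]/u[:,2:]
def onplane(p,uv,z):
    T=np.linalg.inv(p['world_to_cam']); uv=np.atleast_2d(uv)
    d=(np.linalg.inv(p['mtx'])@np.c_[uv,np.ones(len(uv))].T).T*[1,-1,-1]
    d=d@T[:3,:3].T; o=T[:3,3]; return o+d*((z-o[2])/d[:,2])[:,None]
E
python3 - <<'E'
from h import *
for n in ['scene','side']:
    p=manip.snapshot(n); save(p,n)
    print(n, p['world_to_cam'].round(3).tolist())
    for q in ['brake_lever','brake_press','brake_pivot','brake_control','brake_grip','clutch_control','clutch_lever']:
        try: print(q,[(np.round(d['box']).tolist(),round(d['conf'],2)) for d in manip.look_for(p,q)[:2]])
        except Exception as e: print(q,e)
print(manip.sense())
E
```

```text
scene [[0.789, -0.614, 0.011, -0.417], [0.462, 0.605, 0.649, -0.338], [-0.405, -0.506, 0.761, -1.092], [0.0, 0.0, 0.0, 1.0]]
brake_lever [([377.0, 251.0, 56.0, 53.0], 0.74), ([399.0, 253.0, 15.0, 19.0], 0.55)]
brake_press [([376.0, 252.0, 56.0, 50.0], 0.69)]
brake_pivot [([340.0, 212.0, 120.0, 108.0], 0.61)]
brake_control [([340.0, 209.0, 122.0, 108.0], 0.85)]
brake_grip [([398.0, 240.0, 61.0, 42.0], 0.73)]
clutch_control [([256.0, 109.0, 76.0, 103.0], 0.87)]
clutch_lever [([252.0, 121.0, 40.0, 41.0], 0.78)]
side [[0.473, 0.881, -0.002, -0.266], [-0.793, 0.426, 0.436, 0.41], [0.385, -0.204, 0.9, -1.503], [0.0, 0.0, 0.0, 1.0]]
brake_lever [([213.0, 221.0, 55.0, 26.0], 0.53)]
brake_press [([219.0, 219.0, 47.0, 26.0], 0.53)]
brake_pivot [([218.0, 206.0, 96.0, 84.0], 0.73)]
brake_control [([216.0, 202.0, 97.0, 87.0], 0.93)]
brake_grip [([232.0, 233.0, 44.0, 38.0], 0.8)]
clutch_control [([349.0, 150.0, 81.0, 73.0], 0.61), ([216.0, 201.0, 97.0, 88.0], 0.37)]
clutch_lever [([377.0, 152.0, 42.0, 22.0], 0.57), ([216.0, 201.0, 99.0, 91.0], 0.48)]
{'t': 0.8, 'q': array([-1.78517522e-01,  5.27452672e-01,  1.43270853e+00,  5.58321485e-06,
        1.18139269e+00, -1.78511755e-01]), 'qd': array([-0.00127631,  0.00058559, -0.00075487, -0.00192862, -0.00036893,
        0.00081903]), 'tau': array([-3.58451161e-04, -4.42253494e+01, -1.78414786e+01, -1.26898863e-04,
        6.70567697e-04,  3.01455287e-06]), 'tcp_pos': array([6.24977147e-01, 2.41934252e-05, 2.31336783e-01]), 'tool_rot': array([7.07109569e-01, 7.07103993e-01, 1.31720792e-05, 1.44435355e-05]), 'force': array([-0.80549019,  0.40133546,  0.42540978]), 'ft_torque': array([ 0.03385463,  0.01378699, -0.00386602]), 'gripper_force': 0.0, 'finger_gap': 1.0017559240271283}
```

Run:
```python
import cv2
a=cv2.imread('pics/scene.png')[90:350,200:520]; b=cv2.imread('pics/side.png')[130:310,180:470]
cv2.imwrite('pics/c1.png',cv2.resize(a,None,fx=2.3,fy=2.3,interpolation=3)); cv2.imwrite('pics/c2.png',cv2.resize(b,None,fx=2.7,fy=2.7,interpolation=3))
```

```text
(no output)
```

View pics/c1.png

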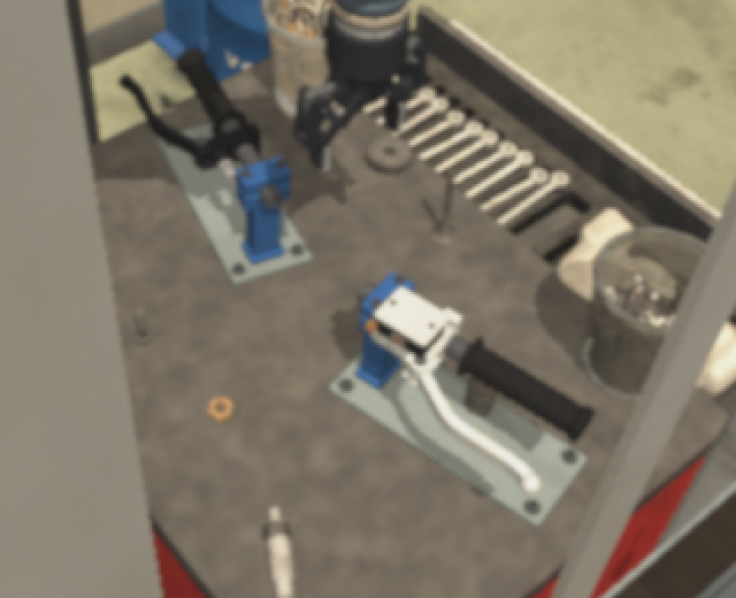

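View pics/c2.png

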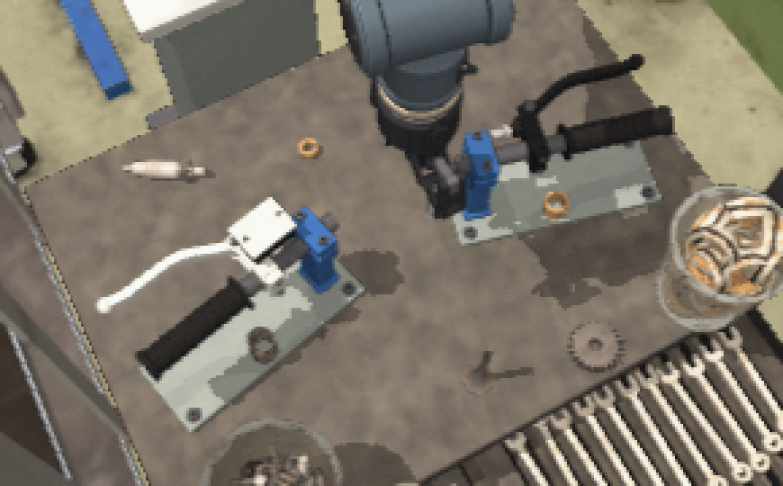

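The scene picture shows the brake control with reservoir (scene ball end ≈ (431,301), side ≈ (218,243)). Its plate corners are at crop (330,385), (540,523), (586,460) in the scene and (192,430), (365,292) in the side view. The clutch is on the far left.

Run:
```python
from h import *
s=manip.snapshot('scene'); d=manip.snapshot('side')
S=lambda a:np.array(a)/2.3+[200,90]
D=lambda a:np.array(a)/2.7+[180,130]
print(onplane(s,S([[330,385],[540,523],[586,460]]),.01).round(4))
print(onplane(d,D([[138,368],[192,430],[365,292]]),.01).round(4))
print('ball',onplane(s,S([[531,485]]),.125).round(4),onplane(d,D([[103,305]]),.125).round(4))
from scipy.optimize import least_squares
# pose fit: x,y,yaw of brake control
loc=np.array([[-.05,.13,.01],[-.05,-.13,.01],[.05,-.13,.01]]); uvs=S([[330,385],[540,523],[586,460]])
loc2=np.array([[.05,-.13,.01],[.05,.13,.01]]); uvd=D([[192,430],[365,292]])
def W(v,l):
    c,n=np.cos(v[2]),np.sin(v[2]); return l@np.array([[c,n,0],[-n,c,0],[0,0,1]])+[v[0],v[1],0]
f=lambda v: np.r_[(proj(s,W(v,loc))-uvs).ravel(),(proj(d,W(v,loc2))-uvd).ravel()]
r=least_squares(f,[.6,-.25,0]); print(r.x,f(r.x).round(1)); v=r.x
# inverse to local of ball and pivot
b=np.r_[onplane(s,S([[531,485]]),.125),onplane(d,D([[103,305]]),.125)]
Ri=W([0,0,v[2]],np.eye(3))
print('ball local',((b-[v[0],v[1],0])@Ri.T).round(4))
print('lid', ((np.r_[onplane(s,S([[415,312]]),.173),onplane(d,D([[262,225]]),.173)]-[v[0],v[1],0])@Ri.T).round(4))
for n,p in(('scene',s),('side',d)):
  m=manip.silhouettes(p,'brake_lever')[0]; ys,xs=np.nonzero(m['pixels']); 
  X=onplane(p,np.c_[xs,ys],.13); L=(X-[v[0],v[1],0])@Ri.T
  print(n,m['conf'],len(xs))
  for y0 in np.arange(-.16,.1,.02):
    k=abs(L[:,1]-y0)<.01
    if k.any(): print(y0.round(2),L[k,0].min().round(4),L[k,0].mean().round(4),L[k,0].max().round(4))
for q in ['bolt','nut','injector','bearing','valve']:
  for p in(s,d):
    o=manip.look_for(p,q)
    if o: B=o[0]['box']; print(q,round(o[0]['conf'],2),onplane(p,[[B[0]+B[2]/2,B[1]+B[3]/2]],.01).round(3))
```

```text
[[ 0.5301 -0.0878  0.01  ]
 [ 0.5903 -0.3388  0.01  ]
 [ 0.6793 -0.318   0.01  ]]
[[ 0.5913 -0.3369  0.01  ]
 [ 0.6866 -0.3108  0.01  ]
 [ 0.6327 -0.0631  0.01  ]]
ball [[ 0.5508 -0.337   0.125 ]] [[ 0.5526 -0.3346  0.125 ]]
[ 0.6081846  -0.20063545  0.22084669] [-0.5 -1.  -0.9  0.5  1.3 -1.8 -1.9  0.6 -0.5 -1.1]
ball local [[-0.0859 -0.1205  0.125 ]
 [-0.0836 -0.1185  0.125 ]]
lid [[-0.0258  0.0542  0.173 ]
 [-0.0259  0.058   0.173 ]]
scene 0.91 567
-0.12 -0.0988 -0.0888 -0.0782
-0.1 -0.0942 -0.0841 -0.0741
-0.08 -0.0921 -0.0827 -0.0731
-0.06 -0.0921 -0.0829 -0.0737
-0.04 -0.092 -0.0828 -0.0741
-0.02 -0.0892 -0.078 -0.0641
-0.0 -0.0809 -0.0671 -0.0539
0.02 -0.0695 -0.059 -0.0494
0.04 -0.0628 -0.0591 -0.0556Traceback (most recent call last):
  File "<stdin>", line 22, in <module>
IndexError: list index out of range
```

Call:
{"method": "servo_tool", "body": {"commands": [0,0,0,0,0,-0.0176,-1,0,0,0,0,0,-0.0176,-1,-0.054,-0.038,0,0,0,0,-1,-0.054,-0.038,0,0,0,0,-1,-0.054,-0.038,0,0,0,0,-1,-0.054,-0.038,0,0,0,0,-1,-0.054,-0.038,0,0,0,0,-1,-0.054,-0.038,0,0,0,0,-1,-0.054,-0.038,0,0,0,0,-1,-0.054,-0.038,0,0,0,0,-1,-0.054,-0.038,0,0,0,0,-1,-0.054,-0.038,0,0,0,0,-1], "force": 20}}

```text
t: 2.0
tcp_pos: [0.4981, -0.3065, 0.2315]
tool_rot: [0.625, 0.781, 0.0, 0.0]
force: [0.8, 0.1, 0.1]
finger_gap: 0.001
gripper_force: 0.0
```

```bash
cat >> h.py <<'E'
V=[0.6082,-0.2006,0.2208]
def loc(X,v=V):
    c,n=np.cos(v[2]),np.sin(v[2]); return (np.atleast_2d(X)-[v[0],v[1],0])@np.array([[c,-n,0],[n,c,0],[0,0,1]])
def st():
    s=manip.sense(); R=cv2.Rodrigues(np.zeros(3))[0]
    from scipy.spatial.transform import Rotation as Ro
    print('t',round(s['t'],2),'local',loc(s['tcp_pos']).round(4),'ty',Ro.from_quat(s['tool_rot']).as_matrix().round(3).tolist(),'F',loc(s['force']+np.array([V[0],V[1],0])).round(2),'gap',round(s['finger_gap'],2),'gf',s['gripper_force'])
E
python3 - <<'E'
from h import *
st()
s=manip.snapshot('scene'); w=manip.snapshot('wrist')
a=cv2.resize(s['img'][180:340,300:500],None,fx=2.4,fy=2.4); save({'img':a},'s2'); 
b=cv2.resize(w['img'],(600,375)); 
c=np.zeros((384+375,600,3),np.uint8); c[:384,:480]=a; c[384:]=b
save({'img':cv2.resize(c,None,fx=.79,fy=.79)},'c3')
E
```

```text
t 2.0 local [[-0.1307 -0.0792  0.2315]] ty [[-0.219, 0.976, 0.0], [0.976, 0.219, -0.0], [-0.0, 0.0, -1.0]] F [[ 0.83 -0.07  0.14]] gap 0.0 gf 0.0
```

View pics/c3.png

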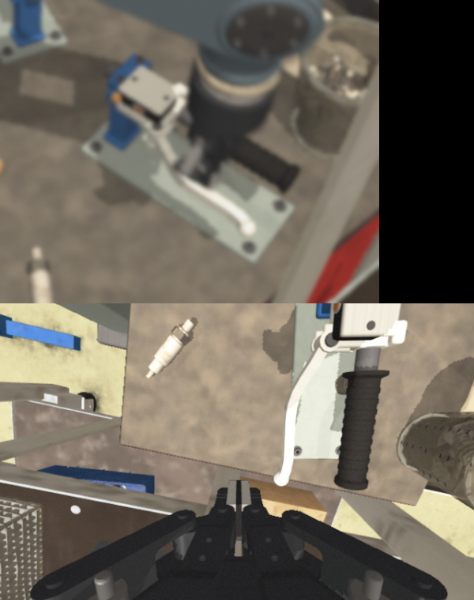

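The wrist view shows the lever blade and ball (crop ≈ (280,480)) clear of the grip, with the shut fingers on its outer side. I'll refine with the wrist camera while descending.

Call:
{"method": "servo_tool", "body": {"commands": [0,0,0.061,0,0,0,-1,0,0,0.061,0,0,0,-1,0,0,0.061,0,0,0,-1,0,0,0.06,0,0,0,-1,0,0,0,0,0,0,-1]}}

```text
t: 2.52
tcp_pos: [0.4957, -0.3017, 0.1044]
tool_rot: [0.625, 0.781, 0.0, -0.006]
force: [-0.6, 1.4, -1.1]
finger_gap: 0.002
gripper_force: 0.0
```

Run:
```python
from h import *
st()
w=manip.snapshot('wrist'); save(w,'w2')
for q in ['brake_lever','brake_grip']:
  o=manip.silhouettes(w,q)
  if not o: print('none',q); continue
  m=o[0]; ys,xs=np.nonzero(m['pixels']); L=loc(onplane(w,np.c_[xs,ys],.125)); print(q,m['conf'],len(xs))
  for y0 in np.arange(-.16,.1,.02):
    k=abs(L[:,1]-y0)<.004
    if k.any(): print(y0.round(2),L[k,0].min().round(4),L[k,0].max().round(4))
```

```text
t 2.52 local [[-0.1319 -0.074   0.1044]] ty [[-0.219, 0.976, -0.009], [0.976, 0.219, 0.008], [0.01, -0.007, -1.0]] F [[-0.31  1.47 -1.13]] gap 0.0 gf 0.0
brake_lever 0.9 13551
-0.1 -0.0888 -0.0817
-0.08 -0.0863 -0.0688
-0.06 -0.0861 -0.0691
-0.04 -0.0861 -0.0686
-0.02 -0.0834 -0.0609
-0.0 -0.0741 -0.0495
0.02 -0.0625 -0.0399
brake_grip 0.92 18451
-0.14 0.0091 0.0295
-0.12 -0.0184 0.0242
-0.1 -0.0216 0.0187
-0.08 -0.0214 0.0132
-0.06 -0.0218 0.0078
-0.04 -0.022 0.0024
-0.02 -0.0224 -0.0032
-0.0 -0.0294 -0.0086
```

View pics/w2.png

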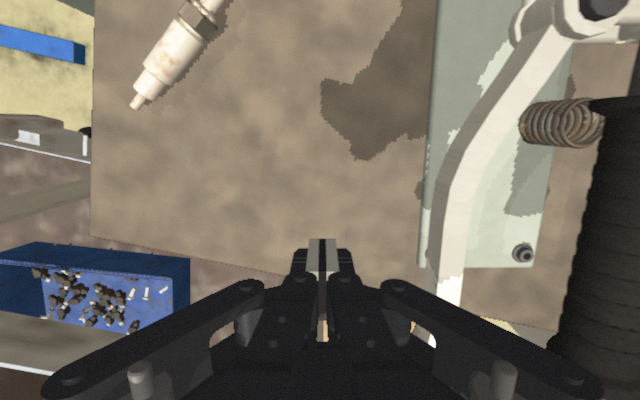

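Call:
{"method": "servo_tool", "body": {"commands": [0,0,0,0,0,0,-1,0,0.008,0,0,0,0,-1,0,0.008,0,0,0,0,-1,0,0.008,0,0,0,0,-1,0,0.008,0,0,0,0,-1,0,0.008,0,0,0,0,-1,0,0,0,0,0,0,-1,0,0,0,0,0,0,-1]}}

```text
t: 3.33
tcp_pos: [0.5186, -0.3005, 0.1098]
tool_rot: [0.625, 0.781, -0.0, -0.0]
force: [-0.2, 0.7, 0.0]
finger_gap: -0.002
gripper_force: 0.0
```

```bash
python3 -c "
from h import *
st()"
```

```text
t 3.33 local [[-0.1093 -0.0779  0.1098]] ty [[-0.22, 0.976, -0.0], [0.976, 0.22, -0.0], [-0.0, -0.0, -1.0]] F [[-0.04  0.76  0.04]] gap -0.0 gf 0.0
```

Call:
{"method": "servo_tool", "body": {"commands": [0,0.004,0,0,0,0,-1,0,0.004,0,0,0,0,-1,0,0.004,0,0,0,0,-1,-0.001,0.004,0,0,0,-0.003,-1,-0.001,0.004,0,0,0,-0.003,-1,-0.001,0.004,0,0,0,-0.003,-1,-0.001,0.004,0,0,0,-0.003,-1,-0.001,0.004,0,0,0,-0.003,-1,-0.001,0.004,0,0,0,-0.003,-1,-0.001,0.004,0,0,0,-0.003,-1,-0.001,0.004,0,0,0,-0.003,-1,0,0,0,0,0,0,-1]}}

```text
t: 4.33
tcp_pos: [0.5408, -0.2994, 0.1098]
tool_rot: [0.564, 0.826, -0.0, 0.0]
force: [-2.8, -4.0, -0.4]
finger_gap: -0.0
gripper_force: 2.0
```

```bash
python3 -c "
from h import *
st()"
```

```text
t 4.33 local [[-0.0874 -0.0816  0.1098]] ty [[-0.365, 0.931, -0.0], [0.931, 0.365, -0.001], [-0.001, -0.0, -1.0]] F [[-3.59 -3.33 -0.45]] gap -0.0 gf 2.0401303708786145
```

Call:
{"method": "servo_tool", "body": {"commands": [-0.003,0.004,0,0,0,-0.003,-1,-0.002,0.004,0,0,0,-0.003,-1,-0.002,0.004,0,0,0,-0.003,-1,0,0,0,0,0,0,-1,0,0,0,0,0,0,-1]}}

```text
t: 4.75
tcp_pos: [0.5473, -0.3, 0.1098]
tool_rot: [0.54, 0.841, -0.0, -0.0]
force: [-3.5, -4.8, 0.2]
finger_gap: 0.002
gripper_force: 2.5
```

```bash
python3 -c "
from h import *
st()"
```

```text
t 4.75 local [[-0.0812 -0.0836  0.1098]] ty [[-0.416, 0.909, -0.001], [0.909, 0.416, -0.001], [-0.0, -0.001, -1.0]] F [[-4.52 -3.94  0.2 ]] gap 0.0 gf 2.4591383698862046
```

Call:
{"method": "servo_tool", "body": {"commands": [-0.003,0.002,0,0,0,-0.0015,-1,-0.002,0.002,0,0,0,-0.0015,-1,-0.002,0.002,0,0,0,-0.0015,-1,0,0.002,0,0,0,-0.0015,-1,0,0,0,0,0,0,-1,0,0,0,0,0,0,-1]}}

```text
t: 5.25
tcp_pos: [0.5523, -0.3005, 0.1096]
tool_rot: [0.525, 0.851, 0.0, -0.001]
force: [-3.7, -0.0, 1.9]
finger_gap: -0.0
gripper_force: 2.1
```

Run:
```python
from h import *
st()
w=manip.snapshot('wrist'); s=manip.snapshot('side')
a=cv2.resize(w['img'],(480,300)); b=cv2.resize(s['img'][180:300,190:382],(480,300)); save({'img':np.vstack([a,b])},'c4')
o=manip.silhouettes(w,'brake_lever')
if o:
  ys,xs=np.nonzero(o[0]['pixels']); L=loc(onplane(w,np.c_[xs,ys],.125))
  for y0 in np.arange(-.16,.1,.02):
    k=abs(L[:,1]-y0)<.004
    if k.any(): print(y0.round(2),L[k,0].min().round(4),L[k,0].max().round(4))
```

```text
t 5.25 local [[-0.0764 -0.0852  0.1096]] ty [[-0.45, 0.893, -0.001], [0.893, 0.45, 0.001], [0.001, -0.0, -1.0]] F [[-3.57  0.79  1.92]] gap -0.0 gf 2.073322172218468
-0.12 -0.0661 -0.0645
-0.08 -0.0649 -0.051
-0.06 -0.0691 -0.055
-0.04 -0.072 -0.0581
-0.02 -0.0705 -0.0545
-0.0 -0.0641 -0.0474
0.02 -0.0571 -0.0396
```

View pics/c4.png

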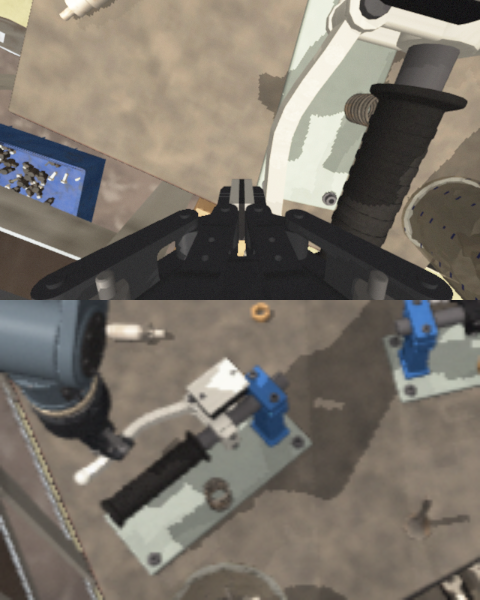

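The lever is pressed most of the way (blade slope ≈ 0.17–0.2 rad), with the fingers well clear of the grip. I'll continue to the stop.

Call:
{"method": "servo_tool", "body": {"commands": [-0.001,0.002,0,0,0,-0.0015,-1,-0.001,0.002,0,0,0,-0.0015,-1,-0.001,0.002,0,0,0,-0.0015,-1,0,0,0,0,0,0,-1]}}

```text
t: 5.73
tcp_pos: [0.5559, -0.3007, 0.1096]
tool_rot: [0.512, 0.859, 0.0, -0.0]
force: [-5.3, -0.1, 1.7]
finger_gap: -0.002
gripper_force: 2.1
```

```bash
python3 -c "
from h import *
st()"
```

```text
t 5.73 local [[-0.073  -0.0862  0.1096]] ty [[-0.475, 0.88, -0.001], [0.88, 0.475, 0.001], [0.001, -0.0, -1.0]] F [[-5.21  1.02  1.68]] gap -0.0 gf 2.126613574801013
```

Call:
{"method": "servo_tool", "body": {"commands": [0,0.002,0,0,0,0,-1,0,0.002,0,0,0,0,-1,0,0.002,0,0,0,0,-1,0,0,0,0,0,0,-1]}}

```text
t: 6.07
tcp_pos: [0.5587, -0.3003, 0.1096]
tool_rot: [0.512, 0.859, -0.001, 0.0]
force: [-4.6, -1.3, 0.7]
finger_gap: -0.001
gripper_force: 2.6
```

```bash
python3 -c "
from h import *
st()"
```

```text
t 6.07 local [[-0.0702 -0.0864  0.1096]] ty [[-0.475, 0.88, -0.0], [0.88, 0.475, -0.001], [-0.001, -0.001, -1.0]] F [[-4.8  -0.22  0.7 ]] gap -0.0 gf 2.6287584913734463
```

Call:
{"method": "servo_tool", "body": {"commands": [0,0.002,0,0,0,0,-1,0,0.002,0,0,0,0,-1,0,0,0,0,0,0,-1,0,0,0,0,0,0,-1]}}

```text
t: 6.4
tcp_pos: [0.5604, -0.3, 0.1097]
tool_rot: [0.512, 0.859, -0.001, 0.001]
force: [-4.4, -3.1, -0.1]
finger_gap: -0.002
gripper_force: 3.0
```

Run:
```python
from h import *
st()
w=manip.snapshot('wrist')
o=manip.silhouettes(w,'brake_lever')
if o:
  ys,xs=np.nonzero(o[0]['pixels']); L=loc(onplane(w,np.c_[xs,ys],.125))
  for y0 in np.arange(-.16,.1,.02):
    k=abs(L[:,1]-y0)<.004
    if k.any(): print(y0.round(2),L[k,0].min().round(4),L[k,0].max().round(4))
```

```text
t 6.4 local [[-0.0684 -0.0865  0.1097]] ty [[-0.475, 0.88, 0.0], [0.88, 0.475, -0.002], [-0.002, -0.001, -1.0]] F [[-5.   -2.1  -0.15]] gap -0.0 gf 2.962143123149872
-0.08 -0.0575 -0.0439
-0.06 -0.0633 -0.0495
-0.04 -0.0674 -0.0534
-0.02 -0.0666 -0.0511
-0.0 -0.0613 -0.0456
0.02 -0.057 -0.0392
```

Call:
{"method": "servo_tool", "body": {"commands": [0,0.002,0,0,0,0,-1,0,0.002,0,0,0,0,-1,0,0,0,0,0,0,-1,0,0,0,0,0,0,-1]}}

```text
t: 6.83
tcp_pos: [0.561, -0.2999, 0.1097]
tool_rot: [0.512, 0.859, -0.002, -0.0]
force: [-8.5, -5.2, 0.9]
finger_gap: 0.004
gripper_force: 4.8
```

```bash
python3 -c "
from h import *
st()"
```

```text
t 6.83 local [[-0.0678 -0.0865  0.1097]] ty [[-0.475, 0.88, -0.002], [0.88, 0.475, -0.003], [-0.002, -0.003, -1.0]] F [[-9.46 -3.17  0.86]] gap 0.0 gf 4.841329604387283
```

Call:
{"method": "servo_tool", "body": {"commands": [0,0.002,0,0,0,0,-1,0,0,0,0,0,0,-1,0,-0.01,0,0,0,0.0045,-1,0.002,-0.01,0,0,0,0.0045,-1,0.002,-0.01,0,0,0,0.0045,-1,0.002,-0.01,0,0,0,0.0045,-1,0.002,-0.01,0,0,0,0.0045,-1,0.002,-0.01,0,0,0,0.0045,-1,0.002,-0.01,0,0,0,0.0045,-1,0.002,-0.01,0,0,0,0.0045,-1,0.002,-0.01,0,0,0,0.0045,-1,0,0,0,0,0,0,-1]}}

```text
t: 7.83
tcp_pos: [0.5181, -0.3068, 0.1101]
tool_rot: [0.618, 0.786, 0.0, 0.0]
force: [-0.7, 0.7, -0.0]
finger_gap: -0.001
gripper_force: 0.0
```

Call:
{"method": "servo_tool", "body": {"commands": [0,-0.01,0,0,0,0,-1,0,0,0,0,0,0,-1,0,0,0,0,0,0,-1,0,0,0,0,0,0,-1,0,0,0,0,0,0,-1,0,0,0,0,0,0,-1]}}

```text
t: 8.33
tcp_pos: [0.5139, -0.3077, 0.1098]
tool_rot: [0.617, 0.787, 0.0, 0.0]
force: [0.4, -0.3, -0.1]
finger_gap: 0.003
gripper_force: 0.0
```

Run:
```python
from h import *
st()
w=manip.snapshot('wrist')
o=manip.silhouettes(w,'brake_lever')
if o:
  ys,xs=np.nonzero(o[0]['pixels']); L=loc(onplane(w,np.c_[xs,ys],.125))
  for y0 in np.arange(-.16,.1,.02):
    k=abs(L[:,1]-y0)<.004
    if k.any(): print(y0.round(2),L[k,0].min().round(4),L[k,0].max().round(4))
```

```text
t 8.33 local [[-0.1155 -0.0838  0.1098]] ty [[-0.238, 0.971, 0.0], [0.971, 0.238, -0.0], [-0.0, 0.0, -1.0]] F [[ 0.29 -0.4  -0.14]] gap 0.0 gf 0.0
-0.08 -0.085 -0.07
-0.06 -0.0853 -0.0703
-0.04 -0.0855 -0.0695
-0.02 -0.0823 -0.0628
-0.0 -0.0725 -0.0511
0.02 -0.0612 -0.0405
```

Call:
{"method": "servo_tool", "body": {"commands": [0.0025,0.008,0,0,0,0,-1,0.0025,0.008,0,0,0,0,-1,0.0025,0.008,0,0,0,0,-1,0.0025,0.008,0,0,0,0,-1,-0.003,0.007,0,0,0,-0.0045,-1,-0.003,0.007,0,0,0,-0.0045,-1,-0.003,0.007,0,0,0,-0.0045,-1,-0.003,0.007,0,0,0,-0.0045,-1,-0.003,0.007,0,0,0,-0.0045,-1,-0.003,0.007,0,0,0,-0.0045,-1,-0.003,0.007,0,0,0,-0.0045,-1,0,0,0,0,0,0,-1]}}

```text
t: 9.43
tcp_pos: [0.5546, -0.3011, 0.1096]
tool_rot: [0.536, 0.844, -0.0, -0.0]
force: [-4.6, 0.7, 2.4]
finger_gap: -0.002
gripper_force: 2.2
```

```bash
python3 -c "
from h import *
st()"
```

```text
t 9.43 local [[-0.0743 -0.0863  0.1096]] ty [[-0.426, 0.905, -0.001], [0.905, 0.426, 0.0], [0.001, -0.001, -1.0]] F [[-4.34  1.66  2.37]] gap -0.0 gf 2.1703387051820755
```

Call:
{"method": "servo_tool", "body": {"commands": [0,0.003,0,0,0,-0.002,-1,0,0.003,0,0,0,-0.002,-1,0,0.003,0,0,0,-0.001,-1,0,0.003,0,0,0,0,-1,0,0.002,0,0,0,0,-1,0,0.002,0,0,0,0,-1,0,0,0,0,0,0,-1,0,0,0,0,0,0,-1]}}

```text
t: 10.1
tcp_pos: [0.5612, -0.3006, 0.1098]
tool_rot: [0.523, 0.852, -0.002, 0.001]
force: [-6.2, -7.0, -0.1]
finger_gap: 0.002
gripper_force: 4.1
```

```bash
python3 -c "
from h import *
st()"
```

```text
t 10.1 local [[-0.0678 -0.0873  0.1098]] ty [[-0.453, 0.892, -0.0], [0.892, 0.453, -0.005], [-0.004, -0.003, -1.0]] F [[-7.55 -5.47 -0.13]] gap 0.0 gf 4.119750559329987
```

At the stop again (same place, about 9 N). One more millimetre for margin, then I'll check.

Call:
{"method": "servo_tool", "body": {"commands": [0,0.002,0,0,0,0,-1,0,0,0,0,0,0,-1,0,0,0,0,0,0,-1,0,0,0,0,0,0,-1]}}

```text
t: 10.43
tcp_pos: [0.5613, -0.3006, 0.1097]
tool_rot: [0.523, 0.852, -0.003, 0.001]
force: [-7.4, -7.2, 0.1]
finger_gap: 0.001
gripper_force: 5.2
```

Run:
```python
from h import *
st()
w=manip.snapshot('wrist')
o=manip.silhouettes(w,'brake_lever')
if o:
  ys,xs=np.nonzero(o[0]['pixels']); L=loc(onplane(w,np.c_[xs,ys],.125))
  for y0 in np.arange(-.16,.1,.02):
    k=abs(L[:,1]-y0)<.004
    if k.any(): print(y0.round(2),L[k,0].min().round(4),L[k,0].max().round(4))
```

```text
t 10.43 local [[-0.0676 -0.0873  0.1097]] ty [[-0.453, 0.892, -0.002], [0.892, 0.453, -0.005], [-0.004, -0.004, -1.0]] F [[-8.83 -5.44  0.15]] gap 0.0 gf 5.214990824460983
-0.08 -0.0572 -0.0433
-0.06 -0.0624 -0.049
-0.04 -0.067 -0.0534
-0.02 -0.066 -0.0512
-0.0 -0.061 -0.0455
0.02 -0.0568 -0.0396
```

The lever is firm at the stop (the same position as the first press, about 10 N, with no further travel).

```bash
python3 -c "
from station import manip
print(manip.sign_off())"
```

```text
the job is handed in; nothing more can be done
None
```

The brake lever was pressed firm, let all the way back out to prime, then pressed firm again; I handed the job in with the shut fingers still holding it at its stop (about 10 N) and about 30 mm left to the grip, without gripping anything.

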